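# Close the tablet caddy with its lid set, then lift the cover alone

### The job

Close the grey caddy's tall tablet compartment with its two-piece lid set: pick up the white inner lid by its two finger tabs with the blue cover still sitting on it, carry the set over and lower it, without letting it drop, until the inner lid is fully seated in the compartment's mouth. Then take the blue cover alone by its finger bar and lift it straight off, leaving the inner lid seated, so that the grimy cover can go up to the sink to be washed; finish while still holding the cover level, straight above the compartment and about 12 cm above the inner lid. Leave everything else on the shelf where it is.

Things in the scene. Friction and masses are not known exactly. Their poses are not given: they have to be found in the camera images.
- caddy: grey plastic caddy, fixed. Tall tablet compartment 62 (x) x 140 (y) x 85 mm high, walls 3.5 mm, open on top (mouth 55 x 133 mm). On its +x side a low open bay 92 x 140 mm, 42 mm high, holds the scrub pad holder. Origin: under the centre of the tall compartment, on the shelf; z up, y along the compartment's long side
- mouth (a point): centre of the tall compartment's mouth at the height of its rim (85 mm above the shelf); axes as the caddy's. With the inner lid seated (flange on the rim), the lid's origin is 12 mm below this point
- inner_lid: white inner lid, about 90 g, lying on the shelf under the cover. Plug 51 (x) x 129 (y) mm, 12 mm deep, enters the mouth with 2 mm play all round (its lowest 5 mm: 47 x 125 mm); above it a flange 64 x 144 mm, from 12 to 17 mm, and a raised panel 44 x 116 mm up to 25 mm. Origin: centre of the plug's underside; z up, y along its long side; fits equally when turned half round
- tabs (a point): point of the inner lid midway between its two upright finger tabs, 20 mm above the lid's origin, axes as the lid's. The tabs stand at the middle of the long sides, 40 mm long (y), 4 mm thick, from 12 to 27 mm above the lid's origin, 68 mm over their outer faces (x). Held across these, the lid carries the cover on top by weight alone
- cover: blue outer cover, about 80 g: a cap 54 (x) x 126 (y) mm, 22 mm high, with a finger bar on top. It rests on the inner lid's flange, over the raised panel, between the tabs, with 2 mm play and no catch, its origin 17 mm above the inner lid's. Origin: centre of its open underside; z up, y along its long side
- bar (a point): middle of the cover's upright finger bar, 33 mm above the cover's origin; the bar is 14 mm thick (x), 60 mm long (y), from 22 to 44 mm above the cover's origin
- spray_bottle: blue spray bottle with white trigger head, 210 mm tall, 76 mm across; origin under its centre
- pad_holder: stainless steel scrub pad holder with a green pad, 46 x 70 mm, 40 mm tall, standing in the low bay of the caddy; origin under its centre
- bucket_handle: green bow-shaped bucket handle lying flat, 260 mm across its ends and 110 mm deep; origin midway between its ends
- soap_carton: yellow carton, 58 x 85 x 26 mm, lying flat; origin under its centre
- scour_jar: small jar with red lid, 72 mm across, 85 mm tall; origin under its centre
- dish_brush: white dish brush lying flat, 230 mm long with a round head 50 mm across; origin under its middle
- steel_tumbler: steel tumbler, 72 mm across, 95 mm tall; origin under its centre

How it is judged:
By the outcome, as a careful person would: the job done as asked, in the order asked, and still so for the second after the job is handed in, while the arm keeps its last pose, push and grip.
It also fails if it takes over 50 s, if anything falls off the work surface, if the arm or the gripper's body presses on something with over 40 N, if the wrist force passes 120 N, or if a joint passes its speed limit or range.

### The arm

A 6-joint arm with a two-finger parallel gripper is mounted at the origin on the work surface. World frame = base frame: x ahead of the robot, y to its left, z up, the work surface at z = 0. Lengths are in m, angles in degrees, forces in N, time in s.
With the tool pointing down it reaches from about 0.375 to 0.9 m from the base axis. Payload 3.1 kg.
Tool frame: the origin (TCP) lies midway between the tips of the shut fingers; the grasp point (between the pads) lies 19 mm behind it; z points along the fingers, y is the line along which they close (so a half turn about z gives the same grasp; the last joint's range is limited). The gripper opens to 87 mm and grips with 3 to 60 N. Pads are 19 mm wide; open, the fingers measure 117 mm over their backs; the gripper's body (75 mm by 190 mm) begins 51 mm behind the grasp point.
Start: joints at [54.517, 30.224, 82.088, -0, 67.689, -10.227], TCP at [0.267, 0.565, 0.199] pointing down, gripper open.
Joint ranges: [-176.69, 176.69], [-43.24, 126.21], [12.49, 139.97], [-82, 262], [0, 151.66], [-163.58, 163.58]. Speed limits (degrees/s): [159.86, 159.86, 180, 180, 180, 180].

### API

Orientations are given as a 3x3 rotation matrix whose columns are the frame's x, y, z axes.
In Python, from rig import bot, cams gives the robot as it stands (bot), with the cameras (cams).
- The arm moves only by the tool creep_tool, called as name(argument=value, ...), one argument or row to a line, values as JSON. Schema: {"type":"object","properties":{"increments":{"type":"object","properties":{"deltas":{"type":"array","items":{"type":"array","items":{"type":"number"},"minItems":7,"maxItems":7},"minItems":1,"maxItems":20}},"additionalProperties":false,"required":["deltas"]},"only":{"type":"string"},"quiet":{"type":"boolean"},"lines":{"type":"string"}},"required":["increments"],"additionalProperties":false}. increments is an object whose key "deltas" holds a list of rows, 1 to 20 of them, each of 7 numbers: dx, dy, dz in m, then a rotation vector rx, ry, rz in degrees, then the opening from 0.0 (shut) to 1.0 (fully open); each row is the pose to reach, as a shift and turn from the pose commanded when the call began, along the tool's axes at that moment; what a row does not reach only later rows make up. A row lasts 1/10 s, in which the tool goes at most 0.05 m and 8.59 degrees, less where a joint would pass 70% of its speed; a pose out of reach is approached as far as the arm can. The fingers move at their own pace and stop on an object; the grip force is fixed at half the most. Time passes only in rows, so rows that do not move let the fingers close. The tool returns the time, the measured TCP pose, the force, the opening and the grip force at its end. only (a regular expression) keeps the lines of the reply that match it, lines (a string "A,B") keeps lines A to B, and quiet returns only ok. Input that does not fit is refused with a message, and nothing moves.
- bot.read_state(): the state, without advancing time (a new reading comes with each control period).
- cams.capture(name): name is "side" or "top" or "wrist"; returns a dict with "color" (400x640x3 uint8, red, green, blue), "K" (3x3 intrinsics, pixels), "view" (4x4, takes a point from world to camera coordinates); the wrist camera has in their place "mount" (4x4, takes a point from camera to tool coordinates, whose origin is the TCP and whose axes are the flange's). Camera axes: x right, y up, looking along -z (the intrinsics and any distortion apply to the point x, -y, -z); pixel columns grow to the right and rows downward; lengths in m; the calibration is good to about 2 mm. A picture is of the moment at which its call begins: read the wrist's pose just before it. There is no depth.
- bot.hand_in(): hands the job in; it is judged then, once.
The state is a dict: "time_s": time; "joint_positions": joint angles; "qvel": joint speeds; "tau": joint torques, N m; "position": TCP position; "tcp_rot": TCP orientation; "force": force on the tool from outside, world axes, zero at the start; "moment": the same for the moment, N m; "opening": opening from 0.0 (shut) to 1.0 (fully open); "grasp_force": force on a finger pad.
Only numpy, scipy, OpenCV 4.12 (cv2) and the standard library are available. Lean on these libraries where they do the work, as an engineer would, in place of code of your own. Each camera call takes 0.05 s, during which the arm holds its last target. There are 200 camera calls.

## Working session

There is one attempt and no reset: what is moved stays moved. The work goes in short steps, Python scripts to look and compute and a tool call to move; the robot and the scene stay as the last step left them, time stands still between calls to the robot, and variables do not carry over. Pictures are saved under pics/ and viewed, at most 10 in all, crops included, and the job is handed in when it is done.

```bash
ls; mkdir -p pics; python3 - <<'E'
from rig import bot, cams
import cv2,json,numpy as np
np.set_printoptions(precision=4,suppress=True)
s=bot.read_state();print(s['time_s'],s['position'],s['tcp_rot'],s['opening'])
for n in("top","side"):
    c=cams.capture(n);cv2.imwrite(f"pics/{n}0.png",c["color"][:,:,::-1]);print(n,c["K"],c["view"],[k for k in c])
    np.savez(f"pics/{n}.npz",K=c["K"],view=c["view"])
E
```

```text
pics
rig.py
0.0 [0.2662 0.5646 0.198 ] [[-0.9044  0.4266 -0.0012]
 [ 0.4266  0.9044 -0.0017]
 [ 0.0004 -0.0021 -1.    ]] 0.9988968201961913
top [[373.4127   0.     323.554 ]
 [  0.     373.4127 193.6335]
 [  0.       0.       1.    ]] [[ 0.0137 -0.9999  0.0034 -0.0258]
 [ 0.9941  0.014   0.1077 -0.5977]
 [-0.1077  0.0019  0.9942 -1.2648]
 [ 0.      0.      0.      1.    ]] ['color', 'K', 'view']
side [[471.8428   0.     316.0976]
 [  0.     471.8428 200.2555]
 [  0.       0.       1.    ]] [[ 0.907  -0.4206  0.0218 -0.5558]
 [ 0.2819  0.6447  0.7106 -0.1967]
 [-0.3129 -0.6384  0.7033 -1.2634]
 [ 0.      0.      0.      1.    ]] ['color', 'K', 'view']
```

View pics/top0.png

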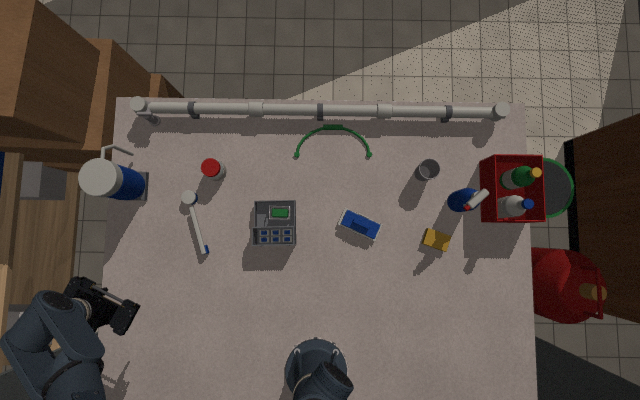

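View pics/side0.png

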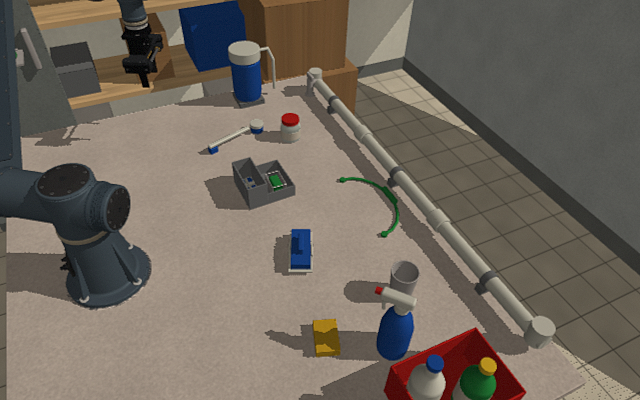

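The top view shows the lid set at about (360,225), turned about 25°. The caddy's tall compartment is at about (274,235), with the bay and green pad above it at (279,213). Next I'll compute rough positions.

```bash
cat > h.py <<'E'
import numpy as np,cv2
from rig import bot, cams
np.set_printoptions(precision=4,suppress=True)
def cam(n):
    s=bot.read_state();c=cams.capture(n)
    if n=="wrist":
        T=np.eye(4);T[:3,:3]=s['tcp_rot'];T[:3,3]=s['position']
        c['view']=np.linalg.inv(T@np.array(c['mount']))
    return c['color'],np.array(c['K']),np.array(c['view'])
def ray(K,V,uv,z):
    d=np.array([(uv[0]-K[0,2])/K[0,0],-(uv[1]-K[1,2])/K[1,1],-1])
    R=V[:3,:3].T;o=-R@V[:3,3];d=R@d
    return o+d*(z-o[2])/d[2]
def proj(K,V,P):
    P=np.atleast_2d(P)@V[:3,:3].T+V[:3,3]
    return np.c_[K[0,2]+K[0,0]*P[:,0]/-P[:,2],K[1,2]-K[1,1]*P[:,1]/-P[:,2]]
def go(p,yaw=None):
    "shift along tool axes to world p"
    s=bot.read_state();R=np.array(s['tcp_rot'])
    print("d_tool",R.T@(np.array(p)-s['position']),"closing yaw",np.degrees(np.arctan2(R[1,1],R[0,1])))
E
python3 - <<'E'
from h import *
import h
for n in("top",):
    d=np.load(f"pics/{n}.npz");K,V=d['K'],d['view']
    for nm,uv,z in(("bar",(360,225),.061),("caddyL",(253,236),.085),("caddyR",(296,236),.085)):print(nm,ray(K,V,uv,z))
c,K,V=cam("top")
cv2.imwrite("pics/topz.png",cv2.resize(c[180:270,235:400],None,fx=4.8,fy=4.8,interpolation=2)[:,:,::-1])
w=cams.capture("wrist");print(w['mount'],w['K'],w.keys())
go((.52,-.09,.28))
E
```

```text
bar [ 0.4904 -0.1417  0.061 ]
caddyL [0.4489 0.2127 0.085 ]
caddyR [0.4508 0.0713 0.085 ]
[[-0.0005  0.9584  0.2854  0.0787]
 [ 1.      0.0005  0.0001 -0.0011]
 [-0.0001  0.2854 -0.9584 -0.1855]
 [ 0.      0.      0.      1.    ]] [[308.4775   0.     319.0709]
 [  0.     308.4775 203.0342]
 [  0.       0.       1.    ]] dict_keys(['color', 'K', 'mount'])
d_tool [-0.5088 -0.4842 -0.0812] closing yaw 64.7444889788068
```

View pics/topz.png

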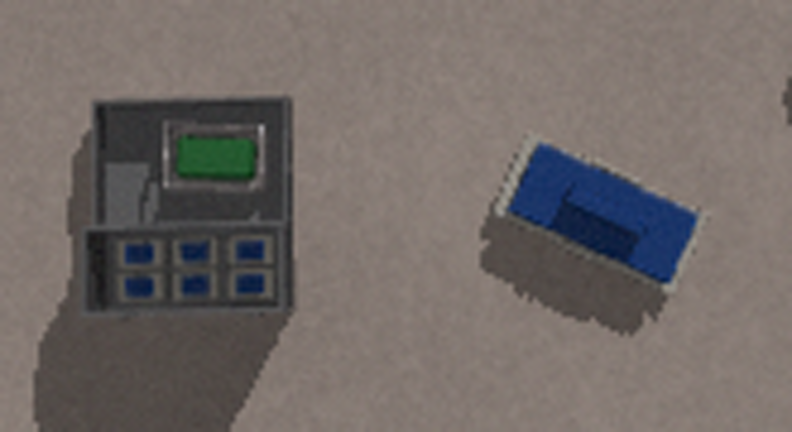

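The zoom shows the bar's centre at about (600,222) in the crop. The lid's long axis is tilted about 23° (closing yaw about −23°), and the caddy is nearly square to the world axes. I'll move the wrist camera over the lid.

creep_tool(
  increments={"deltas": [[-0.16, -0.17, -0.02, 0, 0, 30, 1], [-0.3, -0.32, -0.02, 0, 0, 55, 1], [-0.503, -0.542, -0.02, 0, 0, 87.7, 1], [-0.503, -0.542, -0.02, 0, 0, 87.7, 1], [-0.503, -0.542, -0.02, 0, 0, 87.7, 1], [-0.503, -0.542, -0.02, 0, 0, 87.7, 1], [-0.503, -0.542, -0.02, 0, 0, 87.7, 1], [-0.503, -0.542, -0.02, 0, 0, 87.7, 1], [-0.503, -0.542, -0.02, 0, 0, 87.7, 1], [-0.503, -0.542, -0.02, 0, 0, 87.7, 1], [-0.503, -0.542, -0.02, 0, 0, 87.7, 1], [-0.503, -0.542, -0.02, 0, 0, 87.7, 1], [-0.503, -0.542, -0.02, 0, 0, 87.7, 1], [-0.503, -0.542, -0.02, 0, 0, 87.7, 1], [-0.503, -0.542, -0.02, 0, 0, 87.7, 1], [-0.503, -0.542, -0.02, 0, 0, 87.7, 1], [-0.503, -0.542, -0.02, 0, 0, 87.7, 1], [-0.503, -0.542, -0.02, 0, 0, 87.7, 1], [-0.503, -0.542, -0.02, 0, 0, 87.7, 1], [-0.503, -0.542, -0.02, 0, 0, 87.7, 1]]},
)

```text
time_s: 2.2
position: [0.4899, -0.1382, 0.2191]
tcp_rot: [[0.388, 0.922, -0.0], [0.922, -0.388, 0.0], [0.0, -0.0, -1.0]]
force: [0.3, 0.1, 0.5]
opening: 0.992
grasp_force: 0.0
```

```bash
python3 - <<'E'
from h import *
c,K,V=cam("wrist");np.savez("pics/w1.npz",c=c,K=K,V=V)
cv2.imwrite("pics/w1.png",c[:,:,::-1]);s=bot.read_state();print(s['joint_positions']);go((.49,-.14,.2))
E
```

```text
[-28.3652  19.8341  97.1032   0.0003  63.07    -5.5027]
d_tool [-0.0015  0.0006  0.0191] closing yaw -22.862577834215816
```

View pics/w1.png

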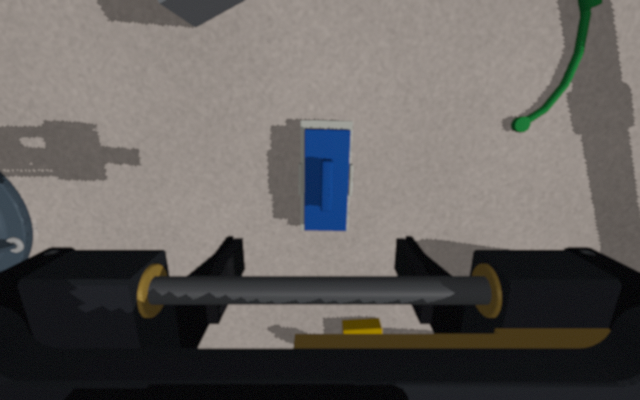

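The wrist view shows the cover centred at about (327,178), aligned with the picture, with white lid edges at the top (about row 123) and the right. I'll fit its pose by silhouette in all three views.

```bash
cat > fit.py <<'E'
from h import *
from scipy.optimize import minimize
def box(sx,sy,z0,z1,cx=0,cy=0):
    return np.array([[cx+a*sx/2,cy+b*sy/2,z] for a in(-1,1) for b in(-1,1) for z in(z0,z1)])
def place(P,q):
    a=np.radians(q[2]);R=np.array([[np.cos(a),-np.sin(a),0],[np.sin(a),np.cos(a),0],[0,0,1]])
    return P@R.T+[q[0],q[1],0]
def render(K,V,boxes,q,shape):
    m=np.zeros((shape[0]*4,shape[1]*4),np.uint8)
    for b in boxes:
        p=(proj(K,V,place(b,q))+.5)*4-.5
        cv2.fillConvexPoly(m,cv2.convexHull(np.round(p*16).astype(np.int32)),255,shift=4)
    return cv2.resize(m,(shape[1],shape[0]),interpolation=cv2.INTER_AREA)/255.
def fit(c,K,V,boxes,mask,q0):
    r=render(K,V,boxes,q0,mask.shape);w=cv2.dilate((r>0).astype(np.uint8),np.ones((21,21)))
    m=mask*w
    f=lambda q:np.abs(render(K,V,boxes,q/[100,100,1],mask.shape)-m).sum()
    x0=np.array(q0)*[100,100,1]
    s=np.vstack([x0,x0+[1,0,0],x0+[0,1,0],x0+[0,0,4]])
    o=minimize(f,x0,method="Nelder-Mead",options=dict(initial_simplex=s,xatol=.005,fatol=.05))
    return o.x/[100,100,1],o.fun,m.sum()
E
cat > lid.py <<'E'
from fit import *
import sys
def blue(c):
    h=cv2.cvtColor(c,cv2.COLOR_RGB2HSV);return ((h[...,0]>100)&(h[...,0]<130)&(h[...,1]>130)&(h[...,2]>35)).astype(float)
B=[box(.054,.126,.017,.039),box(.014,.060,.039,.061)]
if __name__=="__main__":
    for n in("wrist","top","side"):
        c,K,V=cam(n);print(n,*fit(c,K,V,B,blue(c),(.49,-.14,-23)))
E
python3 lid.py
```

```text
wrist [  0.4947  -0.1473 -23.7208] 327.4980392156863 4280.0
top [  0.4969  -0.1382 -24.2634] 500.07450980392156 104.0
side [  0.4966  -0.1466 -23.9164] 69.42745098039215 739.0
```

creep_tool(
  increments={"deltas": [[-0.006, 0.008, 0.04, 0, 0, 0.9, 1], [-0.006, 0.008, 0.08, 0, 0, 0.9, 1], [-0.006, 0.008, 0.1, 0, 0, 0.9, 1], [-0.006, 0.008, 0.1, 0, 0, 0.9, 1], [-0.006, 0.008, 0.1, 0, 0, 0.9, 1]]},
)

```text
time_s: 2.9
position: [0.4957, -0.1483, 0.1192]
tcp_rot: [[0.404, 0.915, 0.0], [0.915, -0.404, -0.0], [0.0, 0.0, -1.0]]
force: [0.3, -0.1, -0.2]
opening: 1.004
grasp_force: 0.0
```

```bash
python3 - <<'E'
from lid import *
c,K,V=cam("wrist");m=blue(c);q,f,s=fit(c,K,V,B,m,(.495,-.147,-23.8));print(q,f,s)
r=render(K,V,B,q,m.shape)
o=c.copy();e=cv2.Canny((r>.5).astype(np.uint8)*255,50,100);o[e>0]=(255,255,0)
cv2.imwrite("pics/w2.png",np.hstack([c,o])[60:300,180:1100,::-1][:, :][:, np.r_[0:280,640:920]])
c,K,V=cam("side");print(fit(c,K,V,B,blue(c),(.495,-.147,-23.8)));go((*q[:2],.1))
E
```

```text
[  0.4949  -0.1475 -23.8061] 497.00392156862745 7822.0
(array([  0.4971,  -0.1457, -23.528 ]), np.float64(72.60392156862744), np.float64(739.0))
d_tool [ 0.0005 -0.0021  0.0203] closing yaw -23.84298717358288
```

View pics/w2.png

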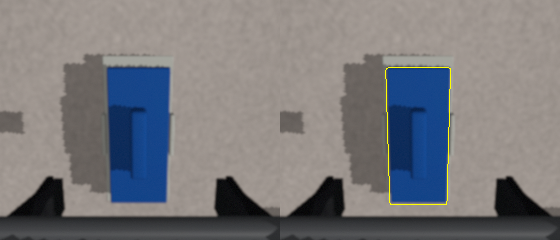

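The overlay fits well in width and yaw, with the pose at about (.495, −.1475, −23.8°). Now I'll descend and grip the tabs.

creep_tool(
  increments={"deltas": [[0, -0.001, 0.03, 0, 0, 0, 1], [0, -0.001, 0.06, 0, 0, 0, 1], [0, -0.001, 0.08, 0, 0, 0, 1], [0, -0.001, 0.1, 0, 0, 0, 1], [0, -0.001, 0.108, 0, 0, 0, 1], [0, -0.001, 0.114, 0, 0, 0, 1], [0, -0.001, 0.114, 0, 0, 0, 1], [0, -0.001, 0.114, 0, 0, 0, 1], [0, -0.001, 0.114, 0, 0, 0, 0.85], [0, -0.001, 0.114, 0, 0, 0, 0.8], [0, -0.001, 0.114, 0, 0, 0, 0.7], [0, -0.001, 0.114, 0, 0, 0, 0.5], [0, -0.001, 0.114, 0, 0, 0, 0.5], [0, -0.001, 0.114, 0, 0, 0, 0.5], [0, -0.001, 0.114, 0, 0, 0, 0.5]]},
)

```text
time_s: 4.5
position: [0.4944, -0.1478, 0.005]
tcp_rot: [[0.404, 0.915, 0.0], [0.915, -0.404, -0.0], [-0.0, 0.0, -1.0]]
force: [0.5, 0.2, 1.7]
opening: 0.617
grasp_force: 30.0
```

Opening .617 is about 54 mm. I expected 68 mm, so I'll look before lifting.

```bash
python3 - <<'E'
from h import *
c,K,V=cam("wrist")
a=cv2.resize(c[60:300,180:460],None,fx=2,fy=2,interpolation=2)[:,:,::-1]
c,K,V=cam("side");u,v=proj(K,V,[.495,-.147,.03])[0].astype(int);print(u,v)
b=cv2.resize(c[v-50:v+50,u-48:u+48],None,fx=4.8,fy=4.8,interpolation=2)[:480,:240+220,::-1]
cv2.imwrite("pics/g.png",np.hstack([a,b])[:,:][:480,:1020] if 0 else cv2.resize(np.hstack([a,b]),None,fx=.77,fy=.77))
s=bot.read_state();print(s['opening'],s['position'],s['joint_positions'])
E
```

```text
300 247
0.6189007861119753 [ 0.4945 -0.1478  0.005 ] [-29.0642  40.2753 105.8121  -0.0016  33.906   -5.208 ]
```

View pics/g.png

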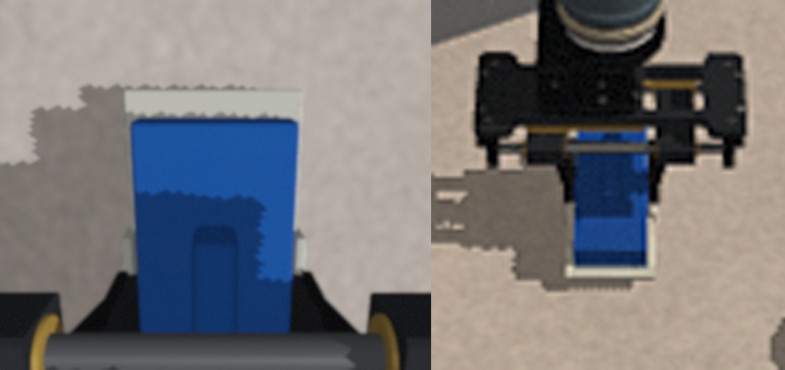

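```bash
python3 - <<'E'
from fit import *
c,K,V=cam("wrist")
q=(.4947,-.1475,-23.8)
s=bot.read_state();R=np.array(s['tcp_rot']);p=np.array(s['position'])
f=lambda P:(proj(K,V,place(np.array(P,float),q))).round(1)
print("tab outer top +20:",f([[-.034,.02,.027],[.034,.02,.027]]).tolist(),"bottom",f([[-.034,.02,.012],[.034,.02,.012]]).tolist())
print("flange",f([[-.032,.072,.017],[.032,.072,.017]]).tolist(),"cap",f([[-.027,.063,.039],[.027,.063,.039]]).tolist())
for h in(.0269,.034):
  for dz in(0,.019,.035):print(h,dz,proj(K,V,p+np.array([R@[.0095,y,-dz] for y in(-h,h)])).round(1).tolist())
cv2.imwrite("pics/g2.png",cv2.resize(c[170:290,230:410],None,fx=4.4,fy=4.4,interpolation=2)[:,:,::-1])
E
```

```text
tab outer top +20: [[258.9, 217.4], [380.1, 217.3]] bottom [[263.5, 209.3], [375.5, 209.1]]
flange [[260.6, 121.0], [378.3, 120.8]] cap [[263.6, 141.6], [375.3, 141.5]]
0.0269 0 [[277.3, 222.1], [361.4, 222.1]]
0.0269 0.019 [[273.0, 233.4], [365.7, 233.4]]
0.0269 0.035 [[268.7, 244.9], [370.1, 244.9]]
0.034 0 [[266.2, 222.1], [372.6, 222.1]]
0.034 0.019 [[260.8, 233.4], [378.0, 233.4]]
0.034 0.035 [[255.3, 244.9], [383.5, 244.9]]
```

View pics/g2.png

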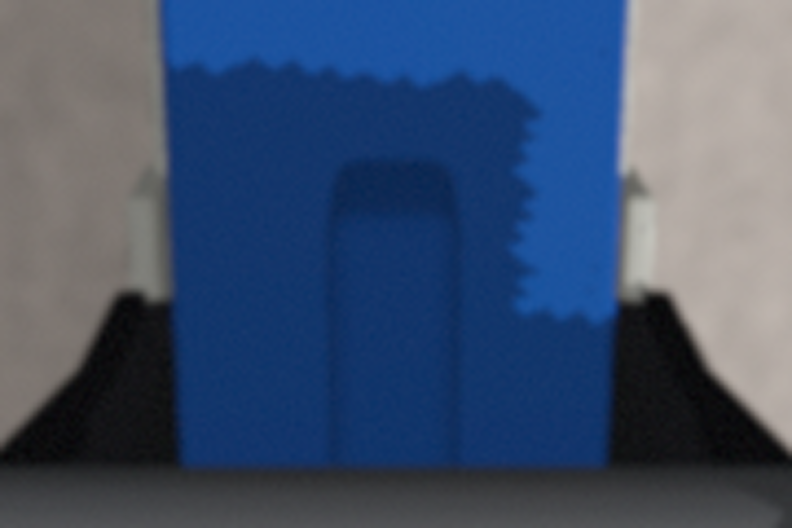

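The fingers' visible tips project about 25 mm behind the TCP by both scale and row. That means at this opening the tips retract, and they closed on the cover (54 mm) just above the tabs. I'll reopen and go lower in small steps, watching the force. The body still clears the bar.

creep_tool(
  increments={"deltas": [[0, 0, 0, 0, 0, 0, 1], [0, 0, 0, 0, 0, 0, 1], [0, 0, 0, 0, 0, 0, 1], [0, 0, 0, 0, 0, 0, 1], [0, 0, 0, 0, 0, 0, 1], [0, 0, 0.002, 0, 0, 0, 1], [0, 0, 0.004, 0, 0, 0, 1], [0, 0, 0.004, 0, 0, 0, 1]]},
)

```text
time_s: 5.45
position: [0.4942, -0.1477, 0.0006]
tcp_rot: [[0.404, 0.915, -0.001], [0.915, -0.404, 0.0], [0.0, -0.001, -1.0]]
force: [0.8, 0.1, 0.3]
opening: 0.998
grasp_force: 0.0
```

creep_tool(
  increments={"deltas": [[0, 0, 0.002, 0, 0, 0, 1], [0, 0, 0.004, 0, 0, 0, 1], [0, 0, 0.004, 0, 0, 0, 1]]},
)

```text
time_s: 5.75
position: [0.4942, -0.1477, -0.0034]
tcp_rot: [[0.404, 0.915, -0.001], [0.915, -0.404, 0.0], [0.0, -0.001, -1.0]]
force: [0.1, -0.6, 0.9]
opening: 1.001
grasp_force: 0.0
```

No contact even below z=0, so the retraction is confirmed. Closing.

creep_tool(
  increments={"deltas": [[0, 0, 0, 0, 0, 0, 0.9], [0, 0, 0, 0, 0, 0, 0.8], [0, 0, 0, 0, 0, 0, 0.7], [0, 0, 0, 0, 0, 0, 0.6], [0, 0, 0, 0, 0, 0, 0.6], [0, 0, 0, 0, 0, 0, 0.6]]},
)

```text
time_s: 6.35
position: [0.4944, -0.1478, -0.003]
tcp_rot: [[0.404, 0.915, 0.0], [0.915, -0.404, -0.0], [-0.0, 0.0, -1.0]]
force: [0.2, -0.3, 1.2]
opening: 0.773
grasp_force: 30.0
```

```bash
python3 -c "
from h import *
c,K,V=cam('wrist');cv2.imwrite('pics/g3.png',cv2.resize(c[170:290,230:410],None,fx=3,fy=3,interpolation=2)[:,:,::-1])"
```

```text
(no output)
```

Opening .773 is about 67 mm, so the tabs are held. I'll regrip 2.5 mm lower for a more secure hold, then lift a little.

creep_tool(
  increments={"deltas": [[0, 0, 0, 0, 0, 0, 0.9], [0, 0, 0, 0, 0, 0, 0.9], [0, 0, 0.0025, 0, 0, 0, 0.9], [0, 0, 0.0025, 0, 0, 0, 0.9], [0, 0, 0.0025, 0, 0, 0, 0.7], [0, 0, 0.0025, 0, 0, 0, 0.6], [0, 0, 0.0025, 0, 0, 0, 0.6], [0, 0, 0.0025, 0, 0, 0, 0.6], [0, 0, 0.0025, 0, 0, 0, 0.6]]},
)

```text
time_s: 7.3
position: [0.4944, -0.1478, -0.0056]
tcp_rot: [[0.404, 0.915, 0.0], [0.915, -0.404, -0.0], [0.0, 0.0, -1.0]]
force: [0.8, -0.3, -0.4]
opening: 0.779
grasp_force: 30.0
```

creep_tool(
  increments={"deltas": [[0, 0, -0.005, 0, 0, 0, 0.6], [0, 0, -0.01, 0, 0, 0, 0.6], [0, 0, -0.03, 0, 0, 0, 0.6], [0, 0, -0.06, 0, 0, 0, 0.6], [0, 0, -0.1, 0, 0, 0, 0.6], [0, 0, -0.13, 0, 0, 0, 0.6], [0, 0, -0.15, 0, 0, 0, 0.6], [0, 0, -0.16, 0, 0, 0, 0.6], [0, 0, -0.16, 0, 0, 0, 0.6], [0, 0, -0.16, 0, 0, 0, 0.6]]},
)

```text
time_s: 8.3
position: [0.4936, -0.1474, 0.1538]
tcp_rot: [[0.404, 0.915, -0.001], [0.915, -0.404, 0.001], [0.0, -0.002, -1.0]]
force: [-0.8, 1.0, -2.4]
opening: 0.778
grasp_force: 30.0
```

```bash
python3 -c "
from h import *
c,K,V=cam('side');u,v=proj(K,V,[.495,-.147,.18])[0].astype(int)
a=cv2.resize(c[v-60:v+60,u-60:u+60],(480,480),interpolation=2)
cv2.imwrite('pics/l1.png',a[:,:,::-1])"
```

```text
(no output)
```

View pics/l1.png

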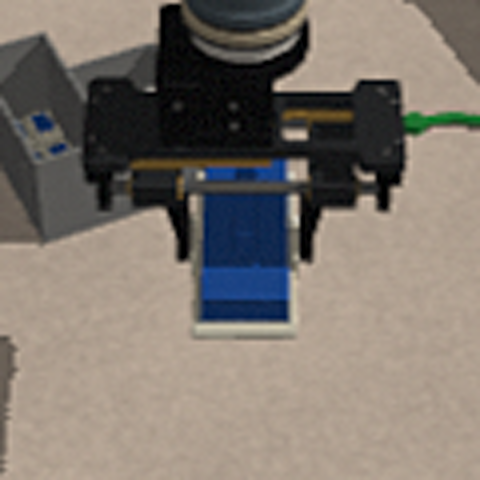

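The set is held level and the cover is in place. I'll move beside the caddy at yaw 0, so the wrist camera sees the caddy, and measure it.

creep_tool(
  increments={"deltas": [[0.005, -0.005, -0.01, 0, 0, -1, 0.6], [0.015, -0.013, -0.02, 0, 0, -3.5, 0.6], [0.03, -0.027, -0.03, 0, 0, -7, 0.6], [0.047, -0.042, -0.04, 0, 0, -10.5, 0.6], [0.064, -0.057, -0.046, 0, 0, -14, 0.6], [0.08, -0.071, -0.046, 0, 0, -17.5, 0.6], [0.093, -0.083, -0.046, 0, 0, -20.5, 0.6], [0.103, -0.091, -0.046, 0, 0, -22.8, 0.6], [0.108, -0.095, -0.046, 0, 0, -23.8, 0.6], [0.108, -0.095, -0.046, 0, 0, -23.8, 0.6], [0.108, -0.095, -0.046, 0, 0, -23.8, 0.6]]},
)

```text
time_s: 9.45
position: [0.4517, -0.0109, 0.2006]
tcp_rot: [[0.001, 1.0, 0.001], [1.0, -0.001, -0.001], [-0.001, 0.001, -1.0]]
force: [0.0, -0.6, -2.8]
opening: 0.777
grasp_force: 30.0
```

```bash
cat > cad.py <<'E'
from fit import *
C=[box(.062,.140,0,.085),box(.092,.140,0,.042,cx=.077)]
def grey(c,K,V,q):
    r=cv2.dilate((render(K,V,C,q,c.shape[:2])>0).astype(np.uint8),np.ones((13,13)))
    h=cv2.cvtColor(c,cv2.COLOR_RGB2HSV)
    m=((h[...,1]<28)&(r>0)).astype(np.uint8)
    cs,_=cv2.findContours(m,cv2.RETR_EXTERNAL,cv2.CHAIN_APPROX_NONE)
    k=max(cs,key=cv2.contourArea);o=np.zeros_like(m);cv2.drawContours(o,[k],-1,1,-1);return o.astype(float)
E
python3 - <<'E'
from cad import *
s=bot.read_state();print(s['position'],s['tcp_rot'])
d=np.load("pics/top.npz");e=np.load("pics/side.npz");w=cam("wrist");np.savez("pics/w3.npz",c=w[0],K=w[1],V=w[2])
L=[(cv2.imread("pics/top0.png")[:,:,::-1].copy(),d['K'],d['view']),(cv2.imread("pics/side0.png")[:,:,::-1].copy(),e['K'],e['view']),w]
out=[]
for c,K,V in L:
    q0=(.45,.142,0)
    h=cv2.cvtColor(c,cv2.COLOR_RGB2HSV);u=proj(K,V,[[.45,.212,.085],[.42,.142,.0],[.40,.142,0],[.49,.142,.04]]).astype(int)
    print([h[v,x].tolist() for x,v in u if 0<=v<400 and 0<=x<640])
    m=grey(c,K,V,q0);q,f,S=fit(c,K,V,C,m,q0);print(q,f,S)
    o=c.copy();o[cv2.Canny((render(K,V,C,q,m.shape)>.5).astype(np.uint8)*255,50,100)>0]=(255,255,0)
    o[cv2.Canny(m.astype(np.uint8)*255,50,100)>0]=(255,0,255)
    u=proj(K,V,[.48,.142,.04])[0].astype(int);y0,x0=max(u[1]-75,0),max(u[0]-75,0)
    z=1 if len(out)==2 else 1.8
    out.append(cv2.resize(o[y0:y0+150,x0:x0+150],(260,260),interpolation=2) if z>1 else cv2.resize(o,(416,260)))
cv2.imwrite("pics/cad.png",cv2.resize(np.hstack(out)[:,:,::-1],(796,221)))
E
```

```text
[ 0.4517 -0.0109  0.2006] [[ 0.0009  1.      0.0007]
 [ 1.     -0.0009 -0.0005]
 [-0.0005  0.0007 -1.    ]]
[[45, 10, 50], [0, 3, 78], [9, 31, 83], [120, 4, 57]]
[0.4504 0.1497 1.039 ] 29.043137254901964 1987.0
[[18, 26, 118], [15, 45, 91], [17, 45, 90], [75, 10, 49]]
[0.451  0.1476 1.2457] 89.49803921568628 2198.0
[[102, 12, 105], [13, 24, 125], [108, 13, 95]]
[ 0.4446  0.1355 -0.1488] 1458.407843137255 19139.0
```

View pics/cad.png

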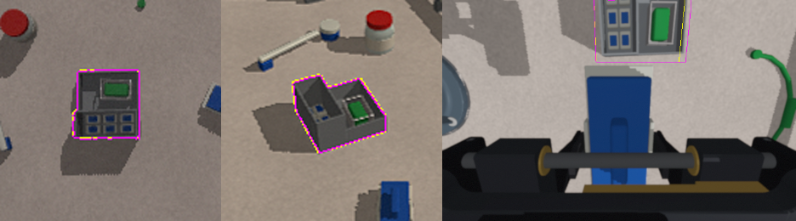

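Top and side fits agree: (.4504,.1497,1.0°) and (.451,.1476,1.2°). The wrist mask took in table pixels, so I'll refit that saved image with a colour-difference mask.

```bash
python3 - <<'E'
from cad import *
d=np.load("pics/w3.npz");c,K,V=d['c'],d['K'],d['V']
for t in(0,3,6):
    for b in(3,7):
        g=cv2.GaussianBlur(c,(b,b),0).astype(int);m0=((g[...,0]-g[...,2])<t).astype(np.uint8)
        g2=cv2.dilate((render(K,V,C,(.4505,.148,1.1),m0.shape)>0).astype(np.uint8),np.ones((17,17)))
        m0=m0*g2;n,l,st,_=cv2.connectedComponentsWithStats(m0)
        m=(l==1+np.argmax(st[1:,4])).astype(np.uint8)
        m=cv2.morphologyEx(cv2.copyMakeBorder(m,20,20,20,20,cv2.BORDER_REPLICATE),cv2.MORPH_CLOSE,np.ones((31,31)))[20:-20,20:-20].astype(float)
        print(t,b,*fit(c,K,V,C,m,(.4505,.148,1.1)))
E
```

```text
0 3 [0.4509 0.1489 2.0428] 4419.568627450981 11125.0
0 7 [0.451  0.1493 2.0438] 4555.894117647059 10936.0
3 3 [0.4504 0.1486 1.9691] 215.5843137254902 15394.0
3 7 [0.4504 0.1486 2.0231] 226.90980392156865 15368.0
6 3 [0.4499 0.148  2.0471] 146.4235294117647 15550.0
6 7 [0.4498 0.1479 2.0336] 120.8156862745098 15591.0
```

```bash
python3 - <<'E'
from lid import *
d=np.load("pics/w3.npz");c,K,V=d['c'],d['K'],d['V']
o=np.array([0,0,.206]);m=blue(c)
m[290:]=0
q,f,s=fit(c,K,V,[b+o for b in B],m,(.4517,-.0109,0));print(q,f,s)
# white flange edge: +y end, rows/cols of bright pixels
g=c.astype(int)
F=box(.064,.144,.218,.223);print("flange corners pred",proj(K,V,place(F,q)).round(1)[[3,7]].tolist())
sub=g[100:150,240:400].min(2)
for col in(265,290,320,350,375): print(col,g[112:142:2,col].min(1).tolist())
E
```

```text
[ 0.4516 -0.0098 -0.1409] 9739.325490196079 15001.0
flange corners pred [[257.5, 120.4], [382.9, 120.5]]
265 [163, 165, 167, 149, 126, 128, 127, 126, 125, 127, 125, 126, 127, 111, 45]
290 [169, 169, 168, 152, 125, 126, 126, 127, 126, 127, 127, 126, 123, 66, 16]
320 [163, 163, 164, 149, 125, 126, 127, 126, 127, 126, 126, 127, 123, 66, 14]
350 [168, 167, 167, 155, 169, 180, 160, 138, 128, 125, 126, 127, 123, 66, 13]
375 [171, 171, 170, 157, 169, 182, 182, 182, 182, 182, 182, 182, 182, 171, 95]
```

The relative measurement in the wrist view puts the caddy at (.4502,.1485), about +1.7°, and the lid centre about 2 mm toward +y of the TCP. Moving over and down to 20 mm above the rim.

creep_tool(
  increments={"deltas": [[0.005, 0, 0, 0, 0, 0, 0.6], [0.017, 0, 0, 0, 0, -0.5, 0.6], [0.035, 0, 0, 0, 0, -1, 0.6], [0.055, -0.001, 0, 0, 0, -1.7, 0.6], [0.075, -0.001, 0, 0, 0, -1.7, 0.6], [0.095, -0.0015, 0, 0, 0, -1.7, 0.6], [0.115, -0.0015, 0, 0, 0, -1.7, 0.6], [0.135, -0.0015, 0, 0, 0, -1.7, 0.6], [0.149, -0.0015, 0, 0, 0, -1.7, 0.6], [0.1575, -0.0015, 0, 0, 0, -1.7, 0.6], [0.1575, -0.0015, 0.01, 0, 0, -1.7, 0.6], [0.1575, -0.0015, 0.03, 0, 0, -1.7, 0.6], [0.1575, -0.0015, 0.05, 0, 0, -1.7, 0.6], [0.1575, -0.0015, 0.07, 0, 0, -1.7, 0.6], [0.1575, -0.0015, 0.085, 0, 0, -1.7, 0.6], [0.1575, -0.0015, 0.095, 0, 0, -1.7, 0.6], [0.1575, -0.0015, 0.1, 0, 0, -1.7, 0.6], [0.1575, -0.0015, 0.1, 0, 0, -1.7, 0.6], [0.1575, -0.0015, 0.1, 0, 0, -1.7, 0.6]]},
)

```text
time_s: 11.4
position: [0.4503, 0.1468, 0.1008]
tcp_rot: [[-0.029, 1.0, 0.001], [1.0, 0.029, 0.0], [-0.0, 0.001, -1.0]]
force: [0.9, -1.1, -2.2]
opening: 0.777
grasp_force: 30.0
```

```bash
python3 - <<'E'
from h import *
P=[bot.read_state()];
c,K,V=cam("side");u=proj(K,V,[.45,.148,.1])[0].astype(int)
a=cv2.resize(c[u[1]-55:u[1]+55,u[0]-55:u[0]+55],(440,440),interpolation=2)
c,K,V=cam("wrist");b=cv2.resize(c[80:260,200:440],(360,270),interpolation=2)
b=np.vstack([b,np.zeros((170,360,3),np.uint8)])
cv2.imwrite("pics/pre.png",np.hstack([a,b])[:,:,::-1])
print(P[0]['position'],P[0]['force'],P[0]['moment'])
E
```

```text
[0.4503 0.1468 0.1008] [ 0.8782 -1.1152 -2.1737] [-0.0911  0.016  -0.0386]
```

View pics/pre.png

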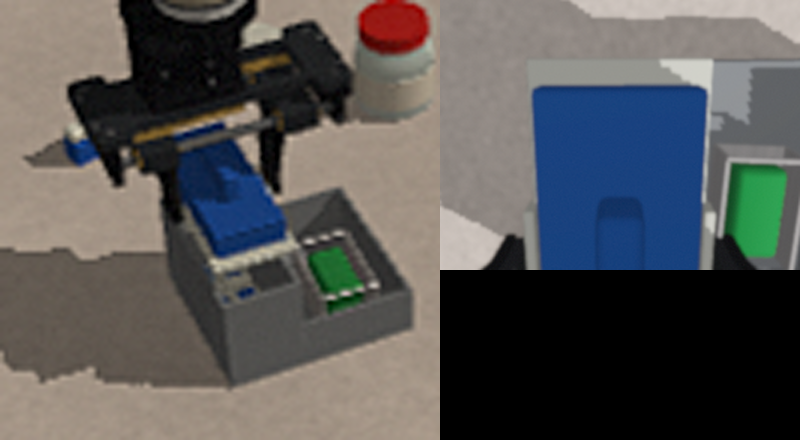

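The set is above the mouth and looks aligned with the compartment. That was my last picture, so from here I'll rely on force and height. Lowering to just above the rim, then into the mouth.

creep_tool(
  increments={"deltas": [[0, 0, 0.008, 0, 0, 0, 0.6], [0, 0, 0.016, 0, 0, 0, 0.6], [0, 0, 0.02, 0, 0, 0, 0.6], [0, 0, 0.022, 0, 0, 0, 0.6], [0, 0, 0.022, 0, 0, 0, 0.6]]},
)

```text
time_s: 12.0
position: [0.4495, 0.1469, 0.078]
tcp_rot: [[-0.029, 1.0, -0.001], [1.0, 0.029, -0.0], [-0.0, -0.001, -1.0]]
force: [-0.8, -0.0, -1.7]
opening: 0.776
grasp_force: 30.0
```

creep_tool(
  increments={"deltas": [[0, 0, 0.001, 0, 0, 0, 0.6], [0, 0, 0.002, 0, 0, 0, 0.6], [0, 0, 0.003, 0, 0, 0, 0.6], [0, 0, 0.003, 0, 0, 0, 0.6]]},
)

```text
time_s: 12.4
position: [0.4499, 0.1469, 0.0754]
tcp_rot: [[-0.029, 1.0, 0.0], [1.0, 0.029, 0.0], [0.0, 0.0, -1.0]]
force: [-0.1, -0.8, -2.3]
opening: 0.777
grasp_force: 30.0
```

The plug is about 4.5 mm into the mouth with no contact force. Continuing.

creep_tool(
  increments={"deltas": [[0, 0, 0.001, 0, 0, 0, 0.6], [0, 0, 0.002, 0, 0, 0, 0.6], [0, 0, 0.003, 0, 0, 0, 0.6], [0, 0, 0.003, 0, 0, 0, 0.6]]},
)

```text
time_s: 12.8
position: [0.45, 0.1469, 0.0723]
tcp_rot: [[-0.029, 1.0, 0.0], [1.0, 0.029, -0.0], [-0.0, 0.0, -1.0]]
force: [0.0, -1.0, -2.2]
opening: 0.774
grasp_force: 30.0
```

creep_tool(
  increments={"deltas": [[0, 0, 0.001, 0, 0, 0, 0.6], [0, 0, 0.002, 0, 0, 0, 0.6], [0, 0, 0.003, 0, 0, 0, 0.6], [0, 0, 0.0035, 0, 0, 0, 0.6], [0, 0, 0.0035, 0, 0, 0, 0.6]]},
)

```text
time_s: 13.3
position: [0.45, 0.1469, 0.0689]
tcp_rot: [[-0.029, 1.0, 0.0], [1.0, 0.029, -0.0], [-0.0, 0.0, -1.0]]
force: [-0.1, 0.2, -2.5]
opening: 0.778
grasp_force: 30.0
```

creep_tool(
  increments={"deltas": [[0, 0, 0.0005, 0, 0, 0, 0.6], [0, 0, 0.001, 0, 0, 0, 0.6], [0, 0, 0.001, 0, 0, 0, 0.6]]},
)

```text
time_s: 13.6
position: [0.45, 0.1469, 0.0679]
tcp_rot: [[-0.029, 1.0, 0.0], [1.0, 0.029, -0.0], [-0.0, 0.0, -1.0]]
force: [0.6, -0.3, -1.1]
opening: 0.775
grasp_force: 30.0
```

creep_tool(
  increments={"deltas": [[0, 0, 0.0005, 0, 0, 0, 0.6], [0, 0, 0.0005, 0, 0, 0, 0.6]]},
)

```text
time_s: 13.8
position: [0.45, 0.1469, 0.0675]
tcp_rot: [[-0.029, 1.0, 0.0], [1.0, 0.029, -0.0], [-0.0, 0.0, -1.0]]
force: [1.1, -0.5, -1.9]
opening: 0.774
grasp_force: 30.0
```

creep_tool(
  increments={"deltas": [[0, 0, 0.0005, 0, 0, 0, 0.6], [0, 0, 0.0005, 0, 0, 0, 0.6]]},
)

```text
time_s: 14.0
position: [0.45, 0.1469, 0.0674]
tcp_rot: [[-0.029, 1.0, 0.0], [1.0, 0.029, -0.0], [-0.0, 0.0, -1.0]]
force: [-0.0, -0.3, 3.9]
opening: 0.776
grasp_force: 30.0
```

Contact came at z=.0674, where the flange should meet the rim (.0675 expected). I'll press slightly to confirm, then release.

creep_tool(
  increments={"deltas": [[0, 0, 0.0005, 0, 0, 0, 0.6], [0, 0, 0.0005, 0, 0, 0, 0.6]]},
)

```text
time_s: 14.2
position: [0.45, 0.1469, 0.0674]
tcp_rot: [[-0.029, 1.0, 0.001], [1.0, 0.029, -0.0], [-0.0, 0.001, -1.0]]
force: [-1.7, -0.3, 9.0]
opening: 0.779
grasp_force: 30.0
```

creep_tool(
  increments={"deltas": [[0, 0, 0, 0, 0, 0, 0.85], [0, 0, 0, 0, 0, 0, 1], [0, 0, 0, 0, 0, 0, 1], [0, 0, 0, 0, 0, 0, 1], [0, 0, 0, 0, 0, 0, 1]]},
)

```text
time_s: 14.7
position: [0.4497, 0.1469, 0.0663]
tcp_rot: [[-0.029, 1.0, -0.0], [1.0, 0.029, 0.0], [0.0, -0.0, -1.0]]
force: [0.7, -0.1, 0.4]
opening: 0.991
grasp_force: 0.0
```

The lid is seated and released. Rising, narrowing the fingers above the bar, then coming down gently to find the cap's top by touch, since the tip retraction is uncertain.

creep_tool(
  increments={"deltas": [[0, 0, -0.01, 0, 0, 0, 1], [0, 0, -0.03, 0, 0, 0, 1], [0, 0, -0.06, 0, 0, 0, 1], [0, 0, -0.085, 0, 0, 0, 1], [0, 0, -0.085, 0, 0, 0, 0.28], [0, 0, -0.085, 0, 0, 0, 0.28], [0, 0, -0.085, 0, 0, 0, 0.28], [0, 0, -0.085, 0, 0, 0, 0.28], [0, 0, -0.085, 0, 0, 0, 0.28], [0, 0, -0.085, 0, 0, 0, 0.28], [0, 0, -0.085, 0, 0, 0, 0.28], [0, 0, -0.085, 0, 0, 0, 0.28]]},
)

```text
time_s: 15.9
position: [0.4498, 0.1469, 0.1513]
tcp_rot: [[-0.029, 1.0, -0.0], [1.0, 0.029, -0.0], [-0.0, -0.0, -1.0]]
force: [-0.6, 1.1, -0.3]
opening: 0.355
grasp_force: 0.0
```

```bash
python3 - <<'E'
from h import *
c,K,V=cam("wrist");s=bot.read_state();R=np.array(s['tcp_rot']);p=np.array(s['position']);print(s['opening'],p)
for dz in(0,.01,.02,.03):print(dz,proj(K,V,p+np.array([R@[y0,-.0121,-dz] for y0 in(.0095,)])).round(1).tolist())
hsv=cv2.cvtColor(c,cv2.COLOR_RGB2HSV)
m=(hsv[...,2]<35)
for r in range(196,262,4): print(r,''.join('#' if x else '.' for x in m[r,260:380:2]))
E
```

```text
0.33100216409372163 [0.4498 0.1469 0.1513]
0 [[301.2, 222.4]]
0.01 [[300.3, 228.1]]
0.02 [[299.3, 234.4]]
0.03 [[298.1, 241.4]]
196 ............................................................
200 ............................................................
204 ............................................................
208 ............................................................
212 ............................................................
216 ............................................................
220 ............................................................
224 ............................................................
228 ............................................................
232 ............................................................
236 ............................................................
240 ........#######..............................#######........
244 ........#######..............................########.......
248 .......########..............................#########......
252 ......#########..............................#########......
256 .....##########..............................##########.....
260 ...############..............................############...
```

The tips again appear about 25 mm behind the TCP, whatever the opening. I expect to touch the cap near TCP z≈.088, so I'll approach carefully.

creep_tool(
  increments={"deltas": [[0, 0, 0.01, 0, 0, 0, 0.28], [0, 0, 0.025, 0, 0, 0, 0.28], [0, 0, 0.035, 0, 0, 0, 0.28], [0, 0, 0.037, 0, 0, 0, 0.28], [0, 0, 0.037, 0, 0, 0, 0.28]]},
)

```text
time_s: 16.45
position: [0.4495, 0.1469, 0.1139]
tcp_rot: [[-0.029, 1.0, -0.001], [1.0, 0.029, -0.0], [-0.0, -0.001, -1.0]]
force: [0.4, -0.0, -0.6]
opening: 0.281
grasp_force: 0.0
```

creep_tool(
  increments={"deltas": [[0, 0, 0.004, 0, 0, 0, 0.28], [0, 0, 0.008, 0, 0, 0, 0.28], [0, 0, 0.012, 0, 0, 0, 0.28], [0, 0, 0.014, 0, 0, 0, 0.28], [0, 0, 0.014, 0, 0, 0, 0.28]]},
)

```text
time_s: 16.95
position: [0.4496, 0.1469, 0.1002]
tcp_rot: [[-0.029, 1.0, -0.001], [1.0, 0.029, -0.0], [-0.0, -0.001, -1.0]]
force: [-0.4, -0.6, 0.0]
opening: 0.284
grasp_force: 0.0
```

creep_tool(
  increments={"deltas": [[0, 0, 0.002, 0, 0, 0, 0.28], [0, 0, 0.004, 0, 0, 0, 0.28], [0, 0, 0.006, 0, 0, 0, 0.28], [0, 0, 0.006, 0, 0, 0, 0.28]]},
)

```text
time_s: 17.35
position: [0.4497, 0.1469, 0.0942]
tcp_rot: [[-0.029, 1.0, -0.001], [1.0, 0.029, -0.0], [-0.0, -0.001, -1.0]]
force: [-0.3, 0.2, -0.4]
opening: 0.277
grasp_force: 0.0
```

creep_tool(
  increments={"deltas": [[0, 0, 0, 0, 0, 0, 0.2], [0, 0, 0, 0, 0, 0, 0.15], [0, 0, 0, 0, 0, 0, 0.05], [0, 0, 0, 0, 0, 0, 0.05], [0, 0, 0, 0, 0, 0, 0.05], [0, 0, 0, 0, 0, 0, 0.05]]},
)

```text
time_s: 17.95
position: [0.45, 0.1469, 0.0945]
tcp_rot: [[-0.029, 1.0, 0.0], [1.0, 0.029, 0.0], [0.0, 0.0, -1.0]]
force: [0.1, -0.6, -0.1]
opening: 0.158
grasp_force: 30.0
```

Opening .158 is about 14 mm, so the bar is held. Lifting straight up 12 cm, slowly at first.

creep_tool(
  increments={"deltas": [[0, 0, -0.002, 0, 0, 0, 0.05], [0, 0, -0.005, 0, 0, 0, 0.05], [0, 0, -0.008, 0, 0, 0, 0.05], [0, 0, -0.012, 0, 0, 0, 0.05], [0, 0, -0.018, 0, 0, 0, 0.05], [0, 0, -0.028, 0, 0, 0, 0.05], [0, 0, -0.04, 0, 0, 0, 0.05], [0, 0, -0.055, 0, 0, 0, 0.05], [0, 0, -0.07, 0, 0, 0, 0.05], [0, 0, -0.085, 0, 0, 0, 0.05], [0, 0, -0.1, 0, 0, 0, 0.05], [0, 0, -0.11, 0, 0, 0, 0.05], [0, 0, -0.117, 0, 0, 0, 0.05], [0, 0, -0.12, 0, 0, 0, 0.05], [0, 0, -0.12, 0, 0, 0, 0.05], [0, 0, -0.12, 0, 0, 0, 0.05], [0, 0, -0.12, 0, 0, 0, 0.05], [0, 0, -0.12, 0, 0, 0, 0.05]]},
)

```text
time_s: 19.75
position: [0.4495, 0.1469, 0.2139]
tcp_rot: [[-0.029, 1.0, -0.001], [1.0, 0.029, -0.0], [-0.0, -0.001, -1.0]]
force: [-0.2, -0.0, -0.9]
opening: 0.158
grasp_force: 30.0
```

```bash
python3 - <<'E'
from lid import *
c,K,V=cam("side");m=blue(c);w=(c.min(2)>150)
fr=[bot.read_state()['force'][2] for _ in range(1)];print(fr)
# white lid seated? count white px inside flange-top projection; compare shifted up
F=[box(.064,.144,.085,.090)]
for dz in(-.01,0,.01,.05,.12):
    r=render(K,V,[F[0]+np.array([0,0,dz])],(.4502,.1485,1.7),m.shape)>.9
    print(dz,r.sum(),w[r].mean().round(2),m[r].mean().round(2))
o=np.array([0,0,.193])
for n in("side","wrist"):
    c,K,V=cam(n);print(n,*fit(c,K,V,[b+o for b in B],blue(c),(.4502,.148,1.7)))
E
```

```text
[np.float64(-1.1096195347417135)]
-0.01 670 0.05 0.0
0 674 0.06 0.0
0.01 677 0.05 0.0
0.05 688 0.02 0.16
0.12 713 0.01 0.71
side [0.4502 0.1486 0.5674] 187.59607843137255 608.0
wrist [0.4501 0.1487 2.291 ] 6205.18431372549 12425.0
```

Wrist force is now about −1 N, which is the cover alone (80 g), and the side fit places it 12 cm up and centred. I'll check numerically that the lid is still seated.

```bash
python3 - <<'E'
from lid import *
c,K,V=cam("side")
pts=[[x,y,.09] for y in(-.068,.068) for x in(-.025,0,.025)]+[[0,y,.098] for y in(-.05,-.02,.02,.05)]+[[0,-.07,.05],[.031,0,.06]]
u=np.round(proj(K,V,place(np.array(pts),(.4502,.1485,1.7)))).astype(int)
for p,(x,y) in zip(pts,u):print(p,(x,y),c[y,x])
d=(c.astype(int).min(2)>75)&(c.astype(int).ptp(2)<40 if hasattr(np.ndarray,'ptp') else (c.max(2).astype(int)-c.min(2)<40))
y0,x0=u[:,1].min()-8,u[:,0].min()-25
for r in range(y0,y0+50,2):print(r,' '.join(f"{v:3d}" for v in c[r,x0:x0+75:3].min(1)))
L=[box(.064,.144,.085,.090),box(.044,.116,.09,.098)]
E
```

```text
[-0.025, -0.068, 0.09] (np.int64(248), np.int64(187)) [167 163 146]
[0, -0.068, 0.09] (np.int64(256), np.int64(184)) [166 161 144]
[0.025, -0.068, 0.09] (np.int64(264), np.int64(182)) [170 166 149]
[-0.025, 0.068, 0.09] (np.int64(232), np.int64(160)) [168 161 146]
[0, 0.068, 0.09] (np.int64(240), np.int64(158)) [154 149 133]
[0.025, 0.068, 0.09] (np.int64(248), np.int64(156)) [173 168 150]
[0, -0.05, 0.098] (np.int64(254), np.int64(179)) [165 160 144]
[0, -0.02, 0.098] (np.int64(250), np.int64(173)) [166 160 144]
[0, 0.02, 0.098] (np.int64(245), np.int64(165)) [165 158 142]
[0, 0.05, 0.098] (np.int64(242), np.int64(159)) [166 160 143]
[0, -0.07, 0.05] (np.int64(257), np.int64(195)) [80 80 77]
[0.031, 0, 0.06] (np.int64(258), np.int64(175)) [163 157 141]Traceback (most recent call last):
  File "<stdin>", line 6, in <module>
AttributeError: `ptp` was removed from the ndarray class in NumPy 2.0. Use np.ptp(arr, ...) instead.
```

The lid shows white across its whole seated footprint, at both ends and on the panel, with the caddy wall grey just below. Handing in.

```bash
python3 -c "
from rig import bot, cams
print(bot.hand_in())"
```

```text
the job is handed in; nothing more can be done
None
```

The inner lid is seated in the compartment and the gripper holds the blue cover level, about 12 cm straight above it; I handed the job in at about 20 s on the robot clock, and no verdict came back. One slip on the way: my first grip closed on the cover just above the tabs, so I reopened and regripped lower before lifting anything.

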